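# Sort the trimming tool and the test chip into their bins

### The job

Tidy up the two things left in the middle of the table, each into its own bin: lay the wooden-handled loop trimming tool flat on the floor of the long wooden tool tray, and put the small glazed test chip in the pale bisque bowl. The chip is fired clay, so lower it into the bowl before letting go; do not drop it from above the rim.

Things in the scene. Friction and masses are not known exactly. Their poses are not given: they have to be found in the camera images.
- loop_tool: Loop trimming tool, 177 mm long, about 30 g, lying flat: round wooden handle 14 mm thick, wire loop 28 mm wide at one end. Origin: mid-length, on its underside. x axis points along it to the loop: plain handle from x = -88 to +24 mm (axis 7 mm up), loop from +34 to +88. Good grip: across the handle at x = -20 mm. Not the steel spoon nearer the robot.
- test_chip: Test chip: small flat rectangle of fired clay, 62 mm (its x) by 38 mm (its y) by 7 mm (grip height 6), half dipped in grey-green glaze, hanging hole near one end, about 30 g, lying flat. Origin: middle of its underside, z up. Good grip: across the 38 mm. Not the larger black-and-white tile (85 x 52 mm) nearer the robot.
- tool_tray: Tool tray: long open wooden tray, 260 mm (its x) by 120 mm (its y), 40 mm high, walls 8 mm, floor 6 mm thick (inside 244 x 104 mm), 0.6 kg, standing loose left or right of the two things. Origin: middle of its underside, z up.
- chip_bowl: Chip bowl: round pale unglazed bisque bowl, 190 mm across the rim, 78 mm high, inside floor about 12 mm up and about 80 mm across, walls flaring outward, 0.55 kg, standing loose on the side where the tray is not. Origin: middle of its underside, z up.
Things that resemble listed ones, but are neither listed nor needed, are in the scene too. Leave any turquoise look-alike of the test_chip alone.

How it is judged (in metres and radians):
At the end, for the whole second after the job is handed in: Tool in the tray, level within 10 degrees, its middle within 45 mm along and 50 mm across of the tray's middle; chip in the bowl, within 60 mm of its axis, origin 5 to 55 mm above the bowl's underside; bowl within 8 and tray within 5 degrees of upright; all four at rest (under 30 mm/s) (x of loop_tool in the frame of tool_tray between -0.045 and 0.045 m and y of loop_tool in the frame of tool_tray between -0.05 and 0.05 m and z of loop_tool in the frame of tool_tray between 0 and 0.03 m and angle between loop_tool's own x axis and vertical between 1.4 and 1.74 rad and horizontal distance between test_chip and chip_bowl below 0.06 m and z of test_chip in the frame of chip_bowl between 0.005 and 0.055 m and angle between chip_bowl's own z axis and vertical below 0.15 rad and angle between tool_tray's own z axis and vertical below 0.1 rad and linear speed of each of loop_tool, test_chip, tool_tray, chip_bowl below 0.03 m/s); the robot touches nothing.
It fails at once if the test chip falls freely at more than 1.2 m/s (a drop of more than about 70 mm, as from above the bowl's rim) (linear speed of test_chip above 1.2 m/s and contact force between the fingers and test_chip below 0.2 N).
It also fails if it takes over 53 s, if anything falls off the work surface, if the arm or the gripper's body presses on something with over 40 N, if the wrist force passes 120 N, or if a joint passes its speed limit or range.

### The arm

A 6-joint arm with a two-finger parallel gripper is mounted at the origin on the work surface; the furniture and walls round the work are solid. World frame = base frame: x ahead of the robot, y to its left, z up, the work surface at z = 0. Lengths are in mm, angles in degrees, forces in N, time in s.
With the tool pointing down it reaches from about 300 to 850 mm from the base axis. Payload 4.2 kg.
Tool frame: the origin (TCP) lies at the very end of the fingers, on their centre line; the grasp point (between the pads) lies 19 mm behind it; z points along the fingers, y is the line along which they close (so a half turn about z gives the same grasp; the last joint's range is limited). The gripper opens to 91 mm and grips with 3 to 60 N. Pads are 32 mm wide; open, the fingers measure 118 mm over their backs; the gripper's body (76 mm by 178 mm) begins 60 mm behind the grasp point.
Start: joints at [72.078, 18.312, 89.639, -0, 72.044, -1.146], TCP at [165.967, 550.544, 213.976] pointing down, gripper open.
Joint ranges: [-177.97, 177.97], [-48.28, 115.42], [12.27, 149.76], [-77.06, 257.06], [2.81, 150.46], [-146.56, 146.56]. Speed limits (degrees/s): [147.25, 147.25, 180, 180, 180, 180].

### API

Orientations are given as [roll, pitch, yaw] about the fixed x, y, z axes, in that order (R = Rz(yaw) Ry(pitch) Rx(roll)).
In Python, from workcell import env, eyes gives the robot as it stands.
- The arm moves only by the tool send_rows, never from a script. Its argument "targets" is text: rows parted by semicolons, each of 7 numbers parted by spaces: the shift along the tool's x, y, z in m, then the turn, a rotation vector about the tool's x, y, z in degrees, then the opening in per cent of the stroke, from 0 (shut) to 100 (fully open). A call has 1 to 12 rows; each row is the pose to reach, as a shift and turn from the pose commanded when the call began, along the tool's axes at that moment; what a row does not reach only later rows make up. A row lasts 1/12 s, in which the tool goes at most 41.7 mm and 7.16 degrees, less where a joint would pass 70% of its speed; a pose out of reach is approached as far as the arm can. A call with a gripper value outside its range is refused whole. The fingers move at their own pace and stop on an object; "grip_force" is the grip in N (left out, the last holds). Time passes only in rows, so rows that repeat a pose let the fingers close. It gives the time, the measured TCP pose, the force, the opening and the grip force at its end, in the units of the state.
- env.state(): the state, without advancing time (a new reading comes with each control period).
- eyes.grab_frame(name): name is "scene" or "side" or "wrist"; returns a dict with "image" (420x560x3 uint8, blue, green, red), "fovy" (degrees; the focal length in pixels is half the picture's height over the tangent of half this angle, whatever the lens; pixels are square), "cx", "cy" (the principal point, pixels), "D" ([k1, k2, p1, p2, k3] as OpenCV has them; the pictures are not rectified), "eye" and "attitude" of the camera in the world. Camera axes: x right, y up, looking along -z (the intrinsics and any distortion apply to the point x, -y, -z); pixel columns grow to the right and rows downward; lengths in mm; the calibration is good to about 2 mm. A picture is of the moment at which its call begins. There is no depth.
- env.job_done(): hands the job in; it is judged then, once.
The state is a dict: "time_s": time; "qpos": joint angles; "qvel": joint speeds; "effort": joint torques, N m; "ee_pos": TCP position; "ee_rot": TCP orientation; "force": force on the tool from outside, world axes, zero at the start; "torque": the same for the moment, N m; "gripper_width": finger opening in mm; "gripper_force": force on a finger pad.
Only numpy, scipy, OpenCV 4.12 (cv2) and the standard library are available. Lean on these libraries where they do the work, as an engineer would, in place of code of your own. Each camera call takes 0.05 s, during which the arm holds its last target. There are 200 camera calls.

## Working session

There is one attempt and no reset: what is moved stays moved. The work goes in short steps, Python scripts to look and compute and a tool call to move; the robot and the scene stay as the last step left them, time stands still between calls to the robot, and variables do not carry over. Pictures are saved under pics/ and viewed, at most 10 in all, crops included, and the job is handed in when it is done.

Besides the shell and the picture viewer there is one more tool, called after "Emit:" as name(argument=value, ...), one argument or row to a line, values as JSON. send_rows: Moves the arm, as the interface text tells. Its arguments: {"type":"object","properties":{"targets":{"type":"string"},"grip_force":{"type":"number"}},"required":["targets"]}

```bash
mkdir -p pics
cat > h.py <<'E'
import numpy as np, cv2
from scipy.spatial.transform import Rotation as R
from workcell import env, eyes
def cam(n,save=None):
    f=eyes.grab_frame(n)
    if save: cv2.imwrite('pics/'+save,f['image'])
    return f
def rot(a):
    a=np.array(a,float)
    return a if a.shape==(3,3) else R.from_euler('xyz',a,degrees=True).as_matrix()
def pt(f,u,v,z):
    F=210/np.tan(np.radians(f['fovy']/2))
    K=np.array([[F,0,f['cx']],[0,F,f['cy']],[0,0,1]])
    p=cv2.undistortPoints(np.array([[[u,v]]],float),K,np.array(f['D'],float))[0,0]
    d=rot(f['attitude'])@np.array([p[0],-p[1],-1]); e=np.array(f['eye'],float)
    return (e+d*(z-e[2])/d[2]).round(1)
E
python3 - <<'E'
from h import *
import pickle
d={}
for n in ("scene","side","wrist"):
    d[n]=cam(n,n+'0.png'); f=d[n]; print(n,f['fovy'],f['eye'],f['attitude'],f['D'])
pickle.dump(d,open('f0.pkl','wb'))
print(env.state())
E
```

```text
scene 49.21509137718816 [-141.3056298  -635.92828724  621.48922914] [ 58.10726933   0.10406226 -37.17157383] [-0.10860514  0.          0.          0.          0.        ]
side 52.56058852434214 [425.25878597 840.13772328 445.90548894] [ 61.3335927    1.38205936 178.25208872] [-0.09399521  0.          0.          0.          0.        ]
wrist 71.18160720274719 [ 84.75524383 574.57772446 383.87522833] [-1.73460148e+01  6.38131591e-02  7.31947874e+01] [-0.02173229  0.          0.          0.          0.        ]
{'time_s': 0.15, 'qpos': array([ 7.20779500e+01,  1.83448643e+01,  8.96898085e+01, -2.00377278e-03,
        7.20427669e+01, -1.14545127e+00]), 'qvel': array([ 0.02407541, -0.13542972, -0.29129391, -0.01140079, -0.01310018,
        0.01052312]), 'effort': array([ 2.16199378e-04, -4.12773550e+01, -2.32154578e+01,  7.28485594e-02,
        4.33065102e-02, -9.79479000e-05]), 'ee_pos': array([165.86086774, 550.1752548 , 213.30065972]), 'ee_rot': array([-1.79922538e+02,  3.56881556e-04,  1.63224021e+02]), 'force': array([-0.34037053,  0.06003035,  0.41426968]), 'torque': array([ 0.09217831, -0.03566998, -0.01838973]), 'gripper_force': 0.0, 'gripper_width': 91.32993491873856}
```

View pics/scene0.png

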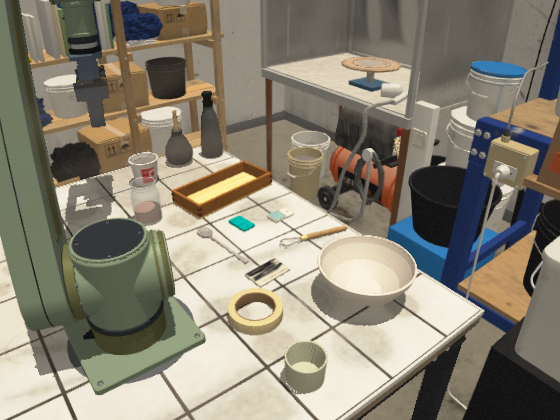

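The scene shows the tray at (222,188) and the bowl at (366,270). There are two tools: the steel spoon at (225,245), and the wooden-handled tool with its loop at (290,242) and handle end at (345,230). There are three flat pieces: a turquoise chip (242,223), a pale grey-green chip (280,215) and a black-and-white tile (266,271). The grey-green chip fits the description, so I'll check it in an enlarged crop.

Run:
```python
import cv2
a=cv2.imread('pics/scene0.png')[150:310,165:425]
cv2.imwrite('pics/sc.png',cv2.resize(a,None,fx=3,fy=3,interpolation=cv2.INTER_CUBIC))
```

```text
(no output)
```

View pics/sc.png

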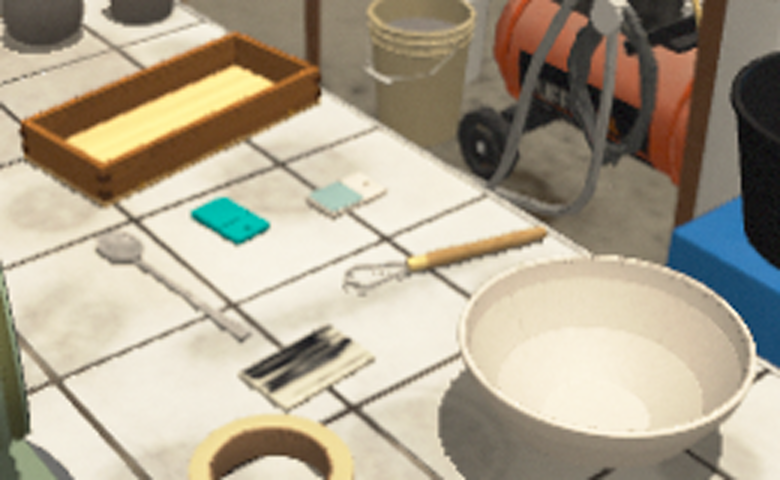

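View pics/side0.png

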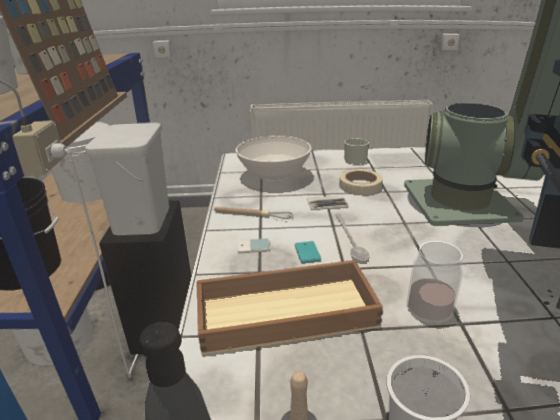

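The crop confirms the grey-green and white chip with its hole at crop (366,185); the glaze is at its left end. The loop tool runs from butt (545,233) to loop tip (345,285). In the side view, the tool is at (216,210)-(292,216), the chip at (254,246), the tray at (290,305) and the bowl at (274,155).

Run:
```python
from h import *
import pickle
d=pickle.load(open('f0.pkl','rb')); s=d['scene']; q=d['side']
c=lambda x,y,z: pt(s,165+(x-1)/3,150+(y-1)/3,z)
print('tool butt',c(545,233,7),pt(q,216,210,7),'loop',c(345,286,3),pt(q,292,216,3), 'ferr',c(410,263,7))
print('chip',c(346,195,7),pt(q,254,246,7),'L',c(316,204,7),pt(q,270,245,7),'R',c(375,187,7),pt(q,239,247,7))
print('turq',c(230,218,7),pt(q,308,252,7))
for n,p in zip('abcd',[(22,125),(237,35),(320,72),(105,175)]): print('tray rim',n,c(*p,40))
for p in [(198,282),(360,267),(379,303),(202,322)]: print('tray side',pt(q,*p,40))
print('bowl rim L R F B',c(458,335,78),c(756,352,78),c(605,256,78),c(615,437,78)); print(pt(q,236,154,78),pt(q,312,154,78))
```

```text
tool butt [554.9   3.7   7. ] [549.5  13.5   7. ] loop [384.4  48.3   3. ] [384.   45.7   3. ] ferr [440.3  37.5   7. ]
chip [462.  148.1   7. ] [462.6 164.    7. ] L [433.3 152.    7. ] [432.3 162.5   7. ] R [489.6 143.4   7. ] [490.9 165.6   7. ]
turq [364.  177.7   7. ] [362.8 190.9   7. ]
tray rim a [274.2 371.3  40. ]
tray rim b [526.5 409.1  40. ]
tray rim c [543.2 294.   40. ]
tray rim d [290.8 251.2  40. ]
tray side [544.9 311.7  40. ]
tray side [287.9 288.6  40. ]
tray side [277.7 377.1  40. ]
tray side [527.5 401.5  40. ]
bowl rim L R F B [ 345.6 -121.9   78. ] [ 484.8 -251.9   78. ] [ 487.4 -117.    78. ] [ 353.9 -251.8   78. ]
[ 509.4 -140.5   78. ] [ 325.3 -122.9   78. ]
```

Emit:
send_rows(
  targets="-0.02 -0.017 0 0 0 -1 100;-0.055 -0.045 0 0 0 -3 100;-0.09 -0.074 0 0 0 -5 100;-0.12 -0.1 0 0 0 -7 100;-0.15 -0.125 0 0 0 -8 100;-0.18 -0.15 0 0 0 -9 100;-0.21 -0.175 0 0 0 -10 100;-0.24 -0.2 0 0 0 -11 100;-0.27 -0.225 0 0 0 -12 100;-0.3 -0.25 0 0 0 -13 100;-0.33 -0.275 0 0 0 -15 100;-0.36 -0.3 0 0 0 -17 100",
)

```text
time_s: 1.15
ee_pos: [424.5, 157.6, 214.0]
ee_rot: [180.0, 0.0, -179.7]
force: [-0.0, 0.8, -0.3]
gripper_width: 91.5
gripper_force: 0.0
```

Emit:
send_rows(
  targets="-0.025 -0.028 0 0 0 0 100;-0.04 -0.045 0 0 0 0 100;-0.043 -0.059 0 0 0 0 100;-0.043 -0.059 0 0 0 0 100;-0.043 -0.059 0 0 0 0 100",
)

```text
time_s: 1.57
ee_pos: [467.0, 100.3, 213.6]
ee_rot: [180.0, -0.1, -179.9]
force: [-0.4, 1.2, -0.3]
gripper_width: 91.2
gripper_force: 0.0
```

Run:
```python
from h import *
import pickle
f=cam('wrist'); pickle.dump(f,open('f1.pkl','wb')); s=env.state()
print(s['time_s'],s['ee_pos'],s['ee_rot'],s['qpos'],f['eye'],f['attitude'])
cv2.imwrite('pics/w1.png',cv2.resize(f['image'],(800,600),interpolation=cv2.INTER_CUBIC))
```

```text
1.6167 [466.81226962 100.87996834 213.70491429] [ 1.79968570e+02 -4.97853767e-02 -1.79805430e+02] [ 1.07863925e+01  9.54602198e+00  1.01691173e+02  4.29503875e-02
  6.88059706e+01 -7.94237070e+01] [382.47217697  99.79184765 384.35358793] [-1.72917533e+01 -3.21456448e-02  9.00866133e+01]
```

View pics/w1.png

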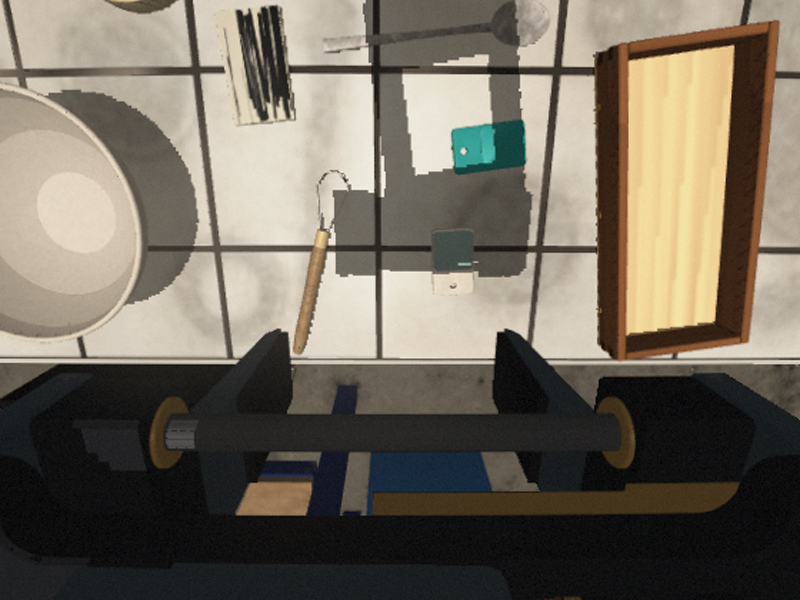

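The wrist view (scaled by 1.43) shows the chip at display (432-473, 230-295) with its hole at the bottom. The loop tool's butt is at (298,352), ferrule at (322,230) and loop tip at (333,171). The tray rim corners are (627,43), (779,22), (749,342) and (624,358), and the bowl rim's right edge is (143,235).

Run:
```python
from h import *
import pickle
f=pickle.load(open('f1.pkl','rb'))
c=lambda x,y,z: pt(f,x*.7,y*.7,z)
C=[c(x,y,7) for x,y in [(432,230),(473,229),(473,295),(433,294)]]
print('chip',C,np.mean(C,0))
T=[c(298,352,7),c(322,232,7),c(333,171,3)]; print('tool',T,(T[0]+T[2])/2,T[2]-T[0])
A=[c(x,y,40) for x,y in [(627,43),(779,22),(749,342),(624,358)]]; print('tray',A,np.mean(A,0))
B=np.array([c(x,y,78)[:2] for x,y in [(143,235),(70,341),(122,150),(20,85),(130,285),(20,335)]])
from scipy.optimize import least_squares
print('bowl',least_squares(lambda p:np.hypot(*(B-p).T)-95,[418,-185]).x, B.tolist())
```

```text
chip [array([436.2, 136.2,   7. ]), array([435.2, 173. ,   7. ]), array([497.2, 176.6,   7. ]), array([496.2, 138.9,   7. ])] [466.2   156.175   7.   ]
tool [array([556.,   8.,   7.]), array([438.1,  37.3,   7. ]), array([385.4,  48.7,   3. ])] [470.7   28.35   5.  ] [-170.6   40.7   -4. ]
tray [array([293.8, 272.3,  40. ]), array([277.8, 383.5,  40. ]), array([531.2, 423.7,  40. ]), array([546.7, 311. ,  40. ])] [412.375 347.625  40.   ]
bowl [ 417.63332319 -176.08303211] [[429.7, -83.3], [514.5, -157.8], [370.2, -88.1], [327.9, -150.9], [467.9, -100.1], [509.5, -197.9]]
```

Emit:
send_rows(
  targets="0 0.02 0.02 0 0 -1 100;0 0.04 0.055 0 0 -2 100;0.001 0.055 0.09 0 0 -2.4 100;0.001 0.055 0.125 0 0 -2.4 100;0.001 0.055 0.155 0 0 -2.4 100;0.001 0.055 0.18 0 0 -2.4 100;0.001 0.055 0.195 0 0 -2.4 100;0.001 0.055 0.203 0 0 -2.4 100;0.001 0.055 0.208 0 0 -2.4 100;0.001 0.055 0.210 0 0 -2.4 100;0.001 0.055 0.210 0 0 -2.4 100",
)

```text
time_s: 2.53
ee_pos: [466.4, 156.1, 4.4]
ee_rot: [180.0, 0.1, -177.3]
force: [0.0, 0.0, 0.1]
gripper_width: 91.4
gripper_force: 0.0
```

Emit:
send_rows(
  targets="0 0 0 0 0 0 30;0 0 0 0 0 0 20;0 0 0 0 0 0 20;0 0 0 0 0 0 20;0 0 0 0 0 0 20;0 0 0 0 0 0 20;0 0 0 0 0 0 20;0 0 0 0 0 0 20;0 0 0 0 0 0 20;0 0 0 0 0 0 20",
  grip_force=20,
)

```text
time_s: 3.37
ee_pos: [466.1, 155.6, 3.9]
ee_rot: [180.0, 0.0, -177.4]
force: [0.9, 0.4, 0.7]
gripper_width: 37.3
gripper_force: 20.0
```

Emit:
send_rows(
  targets="0 0 -0.015 0 0 0 20;0 0 -0.045 0 0 0 20;0 -0.01 -0.08 0 0 0 20;0.005 -0.035 -0.115 0 0 0 20;0.012 -0.065 -0.14 0 0 0 20;0.019 -0.1 -0.15 0 0 0 20;0.026 -0.135 -0.15 0 0 0 20;0.033 -0.17 -0.15 0 0 0 20;0.04 -0.205 -0.15 0 0 0 20;0.046 -0.24 -0.15 0 0 0 20;0.052 -0.272 -0.15 0 0 0 20;0.058 -0.3 -0.15 0 0 0 20",
)

```text
time_s: 4.37
ee_pos: [421.2, -148.7, 153.9]
ee_rot: [-180.0, 0.0, -177.4]
force: [-0.1, -0.3, -0.7]
gripper_width: 37.8
gripper_force: 20.0
```

Emit:
send_rows(
  targets="0.004 -0.02 0 0 0 0 20;0.006 -0.031 0 0 0 0 20;0.006 -0.033 0 0 0 0 20;0.006 -0.033 0 0 0 0 20;0.006 -0.033 0 0 0 0 20",
)

```text
time_s: 4.78
ee_pos: [417.4, -179.1, 153.8]
ee_rot: [179.9, -0.0, -177.3]
force: [0.2, 1.1, -0.9]
gripper_width: 37.2
gripper_force: 20.0
```

Run:
```python
from h import *
import pickle
f=cam('wrist'); g=cam('scene'); pickle.dump(f,open('f2.pkl','wb')); s=env.state()
print(s['time_s'],s['ee_pos'],s['ee_rot'],s['gripper_width'])
a=cv2.resize(f['image'],(540,405)); b=cv2.resize(g['image'][180:320,290:440],None,fx=1.7,fy=405/140)
b=cv2.resize(g['image'][150:330,300:420],(260,390))
cv2.imwrite('pics/w2.png',np.hstack([a[:390],b]))
```

```text
4.8833 [ 417.52897941 -178.8664954   153.86120501] [ 1.79966956e+02 -8.16689656e-03 -1.77289338e+02] 37.23563716082644
```

View pics/w2.png

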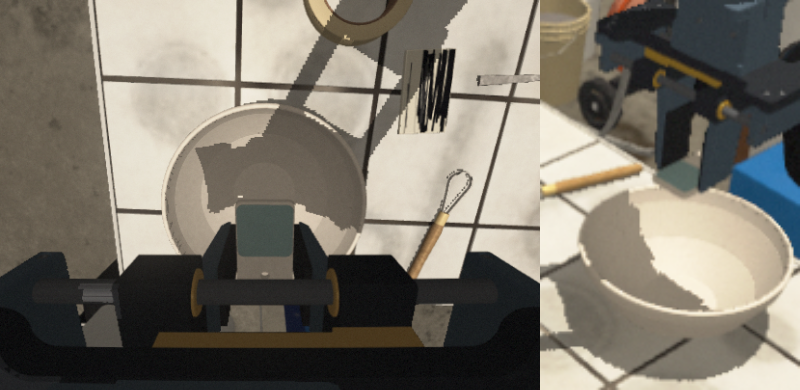

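The chip is held level between the fingers. The bowl rim in the picture has left (163,195), right (366,195) and top (265,102).

Run:
```python
from h import *
import pickle
from scipy.optimize import least_squares
f=pickle.load(open('f2.pkl','rb')); k=560/540
B=np.array([pt(f,x*k,y*k,78)[:2] for x,y in [(163,195),(366,195),(265,102),(355,240),(200,125),(335,130)]])
r=least_squares(lambda p:np.hypot(*(B-p).T)-95,[418,-185]); print(B.tolist(),r.x,r.fun)
```

```text
[[408.2, -271.9], [399.8, -87.6], [324.2, -183.0], [444.8, -91.3], [345.0, -237.0], [343.9, -122.7]] [ 419.65838413 -180.05082243] [-2.43885271 -0.44044211  0.50393054 -2.7567925  -1.10067547  0.01815405]
```

Emit:
send_rows(
  targets="-0.002 -0.001 0.015 0 0 0 20;-0.002 -0.001 0.04 0 0 0 20;-0.002 -0.001 0.065 0 0 0 20;-0.002 -0.001 0.09 0 0 0 20;-0.002 -0.001 0.11 0 0 0 20;-0.002 -0.001 0.122 0 0 0 20;-0.002 -0.001 0.129 0 0 0 20;-0.002 -0.001 0.133 0 0 0 20;-0.002 -0.001 0.135 0 0 0 20;-0.002 -0.001 0.135 0 0 0 20",
)

```text
time_s: 5.72
ee_pos: [419.9, -180.7, 19.2]
ee_rot: [-180.0, 0.0, -177.3]
force: [-0.2, -0.2, -0.1]
gripper_width: 37.1
gripper_force: 20.0
```

Emit:
send_rows(
  targets="0 0 0.001 0 0 0 20;0 0 0.002 0 0 0 20;0 0 0.002 0 0 0 20",
)

```text
time_s: 5.97
ee_pos: [420.0, -181.1, 17.5]
ee_rot: [-180.0, 0.1, -177.4]
force: [-0.1, -0.9, 0.6]
gripper_width: 37.2
gripper_force: 20.0
```

Within a few mm of the floor. I'll open slightly to release, then rise.

Emit:
send_rows(
  targets="0 0 0 0 0 0 48;0 0 0 0 0 0 52;0 0 0 0 0 0 52;0 0 0 0 0 0 52;0 0 0 0 0 0 52;0 0 -0.01 0 0 0 52;0 0 -0.03 0 0 0 52;0 0 -0.06 0 0 0 52;0 0 -0.095 0 0 0 52;0 0 -0.13 0 0 0 52;0 0 -0.15 0 0 0 52;0 0 -0.15 0 0 0 52",
)

```text
time_s: 6.97
ee_pos: [422.1, -182.2, 171.5]
ee_rot: [-179.7, 0.5, -177.4]
force: [0.3, -0.1, -0.8]
gripper_width: 47.5
gripper_force: 0.0
```

Emit:
send_rows(
  targets="-0.008 0.02 0 0 0 2 80;-0.02 0.055 0 0 0 5 80;-0.034 0.09 0 0 0 8 80;-0.048 0.125 0 0 0 11 80;-0.062 0.16 0 0 0 14 80;-0.074 0.185 0.01 0 0 16 80;-0.0795 0.2 0.035 0 0 16 80;-0.0795 0.2015 0.065 0 0 16 80;-0.0795 0.2015 0.095 0 0 16 80;-0.0795 0.2015 0.115 0 0 16 80;-0.0795 0.2015 0.12 0 0 16 80;-0.0795 0.2015 0.12 0 0 16 80",
)

```text
time_s: 7.97
ee_pos: [487.9, 24.0, 45.0]
ee_rot: [-179.9, -0.3, 166.6]
force: [-0.3, -0.4, -0.2]
gripper_width: 73.0
gripper_force: 0.0
```

Run:
```python
from h import *
import pickle
f=cam('wrist'); g=cam('scene'); pickle.dump((f,g),open('f3.pkl','wb')); s=env.state()
print(s['time_s'],s['ee_pos'],s['ee_rot'],s['gripper_width'])
a=cv2.resize(f['image'],(540,405)); b=cv2.resize(g['image'][225:325,310:425],(260,226))
b=np.vstack([b,np.zeros((179,260,3),np.uint8)])
cv2.imwrite('pics/w3.png',np.hstack([a,b]))
```

```text
8.0667 [490.19756103  23.91816077  47.44541303] [1.79982754e+02 5.05622377e-02 1.66611630e+02] 72.98464343022299
```

View pics/w3.png

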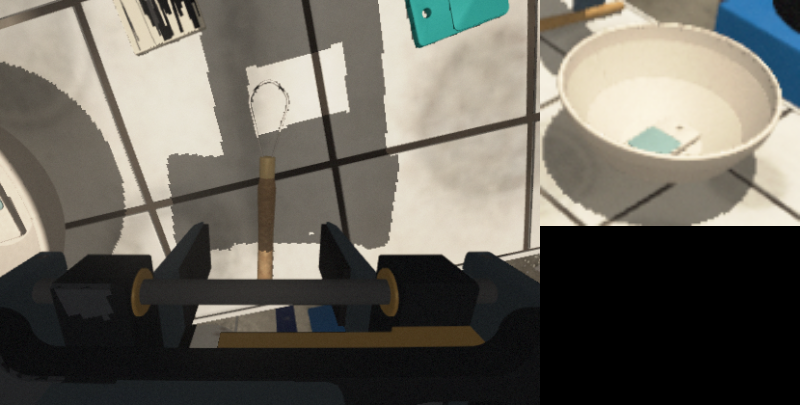

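The chip lies on the bowl floor. The tool handle (265,157-280) is centred between the fingers and runs straight along the tool x axis, so I descend 44.5 mm and grip.

Emit:
send_rows(
  targets="0 0 0.015 0 0 0 80;0 0 0.03 0 0 0 80;0 0 0.04 0 0 0 80;0 0 0.044 0 0 0 80;0 0 0.044 0 0 0 30;0 0 0.044 0 0 0 5;0 0 0.044 0 0 0 5;0 0 0.044 0 0 0 5;0 0 0.044 0 0 0 5;0 0 0.044 0 0 0 5;0 0 0.044 0 0 0 5;0 0 0.044 0 0 0 5",
  grip_force=25,
)

```text
time_s: 9.07
ee_pos: [489.7, 24.0, 3.0]
ee_rot: [180.0, 0.0, 166.6]
force: [1.0, -0.2, 0.0]
gripper_width: 22.7
gripper_force: 0.0
```

Emit:
send_rows(
  targets="0 0 0 0 0 0 5;0 0 0 0 0 0 5;0 0 0 0 0 0 5;0 0 0 0 0 0 5",
)

```text
time_s: 9.4
ee_pos: [489.6, 24.1, 2.9]
ee_rot: [180.0, -0.0, 166.6]
force: [-0.8, -0.2, 0.6]
gripper_width: 13.0
gripper_force: 25.0
```

Emit:
send_rows(
  targets="0 0 -0.015 0 0 0 5;0 0 -0.045 0 0 0 5;0.004 0.01 -0.08 0 0 -1 5;0.015 0.035 -0.11 0 0 -3 5;0.029 0.065 -0.125 0 0 -6 5;0.042 0.095 -0.13 0 0 -9 5;0.056 0.127 -0.13 0 0 -12 5;0.07 0.16 -0.13 0 0 -15 5;0.085 0.193 -0.13 0 0 -18 5;0.1 0.226 -0.13 0 0 -21 5;0.113 0.256 -0.13 0 0 -22.2 5;0.124 0.282 -0.13 0 0 -22.2 5",
)

```text
time_s: 10.4
ee_pos: [433.3, 329.2, 132.8]
ee_rot: [180.0, -0.0, -171.1]
force: [0.8, -0.6, -0.6]
gripper_width: 13.7
gripper_force: 25.0
```

Run:
```python
from h import *
import pickle
f=cam('wrist'); g=cam('side'); f=cam('wrist');pickle.dump((f,g),open('f4.pkl','wb')); s=env.state()
print(s['time_s'],s['ee_pos'],s['ee_rot'],s['gripper_width'])
a=cv2.resize(f['image'],(540,405)); b=cv2.resize(g['image'][180:360,180:400],(260,213))
b=np.vstack([b,np.zeros((192,260,3),np.uint8)])
cv2.imwrite('pics/w4.png',np.hstack([a,b]))
```

```text
10.55 [433.60462257 328.54716857 132.5566911 ] [-1.79986828e+02 -2.00668834e-02 -1.70987391e+02] 13.01929418665666
```

View pics/w4.png

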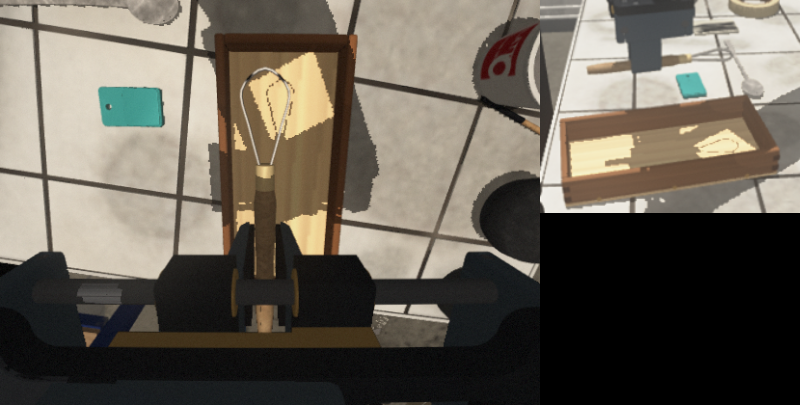

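The tool is held level and parallel to the tray. The tray's far rim corners are at (217,35) and (357,36), and the side rims are at (231,245) and (338,255).

Run:
```python
from h import *
import pickle
f,g=pickle.load(open('f4.pkl','rb')); k=560/540
P=[pt(f,x*k,y*k,40) for x,y in [(217,35),(357,36),(338,255),(231,245)]]
print(P)
m=(P[0]+P[1])/2; u=(P[2]-P[1])[:2]; v=(P[3]-P[0])[:2]
for w in (u,v): print(np.degrees(np.arctan2(w[1],w[0])),np.hypot(*w))
w=u/np.hypot(*u)+v/np.hypot(*v); w/=np.hypot(*w); print('centre',m[:2]+130*w, np.hypot(*(P[1]-P[0])))
```

```text
[array([294.9, 268.8,  40. ]), array([277.1, 383.8,  40. ]), array([477.4, 415.1,  40. ]), array([483.3, 303.8,  40. ])]
8.881531750381793 202.73080673642076
10.524144031206173 191.62348499074955Traceback (most recent call last):
  File "<stdin>", line 8, in <module>
TypeError: return arrays must be of ArrayType
```

Emit:
send_rows(
  targets="-0.001 0.012 0 0 0 0 5;-0.003 0.0215 0 0 0 0 5;-0.003 0.0215 0.012 0 0 0 5;-0.003 0.0215 0.036 0 0 0 5;-0.003 0.0215 0.062 0 0 0 5;-0.003 0.0215 0.085 0 0 0 5;-0.003 0.0215 0.102 0 0 0 5;-0.003 0.0215 0.112 0 0 0 5;-0.003 0.0215 0.118 0 0 0 5;-0.003 0.0215 0.121 0 0 0 5;-0.003 0.0215 0.122 0 0 0 5;-0.003 0.0215 0.122 0 0 0 5",
)

```text
time_s: 11.55
ee_pos: [434.5, 349.1, 11.6]
ee_rot: [180.0, 0.1, -171.2]
force: [0.6, -0.3, -0.0]
gripper_width: 12.8
gripper_force: 25.0
```

Emit:
send_rows(
  targets="0 0 0 0 0 0 25;0 0 0 0 0 0 45;0 0 0 0 0 0 45;0 0 0 0 0 0 45;0 0 0 0 0 0 45;0 0 0 0 0 0 45;0 0 -0.01 0 0 0 45;0 0 -0.035 0 0 0 45;0 0 -0.07 0 0 0 45;0 0 -0.11 0 0 0 45;0 0 -0.14 0 0 0 45;0 0 -0.14 0 0 0 45",
)

```text
time_s: 12.55
ee_pos: [437.2, 351.3, 158.7]
ee_rot: [179.6, 0.7, -171.2]
force: [0.7, 0.5, 0.8]
gripper_width: 40.7
gripper_force: 0.0
```

Run:
```python
from h import *
f=cam('wrist'); g=cam('side'); h=cam('scene'); s=env.state()
print(s['time_s'],s['ee_pos'],s['gripper_width'],s['force'])
a=cv2.resize(f['image'],(440,330)); b=cv2.resize(g['image'][100:370,180:400],(350,430)); c=cv2.resize(h['image'][220:320,310:420],(440,100*4)) [:430]
c=cv2.resize(c,(440,100+0*1)) if 0 else c[:270]
cv2.imwrite('pics/w5.png',np.hstack([np.vstack([a,c]),cv2.copyMakeBorder(b,0,170,0,0,0)]))
```

```text
12.7 [433.58334733 348.51666626 151.2936846 ] 41.0234054586512 [ 0.34521997 -0.96751711  0.24142434]
```

View pics/w5.png

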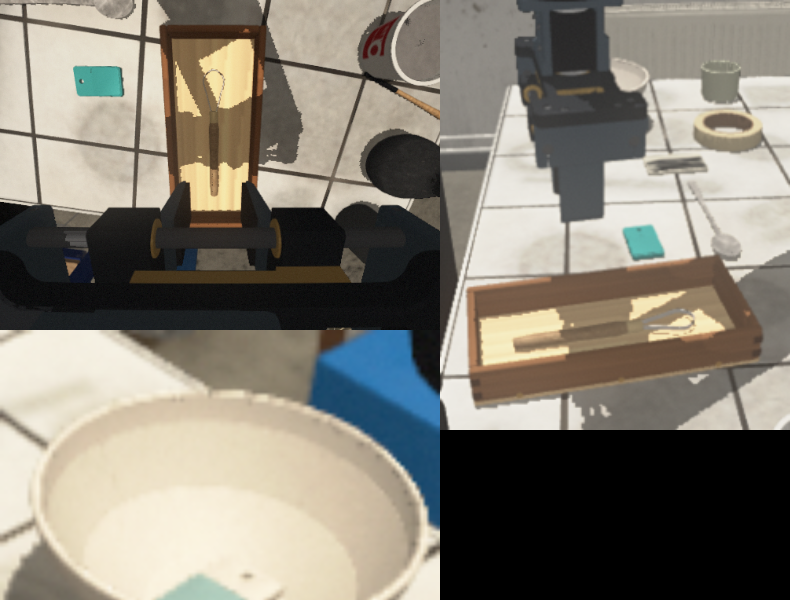

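The tool lies flat and central in the tray, the chip is in the bowl, and the gripper is clear of everything. Handing in.

```bash
python3 -c "
from h import *
print(env.job_done())"
```

```text
the job is handed in; nothing more can be done
None
```

The loop tool lies flat in the middle of the tool tray and the chip rests on the bowl's floor; I handed the job in at about 12.7 s (limit 53 s), and no verdict came back.

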